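# Lock the board carrier in its test fixture with a mallet

## Robot

A 6-joint arm with a two-finger parallel gripper is mounted at the origin on a cart in front of the work surface, level with it; the furniture and walls round the work are solid. World frame = base frame: x ahead of the robot, y to its left, z up, the work surface at z = 0. Lengths are in m, angles in degrees, forces in N, time in s.
With the tool pointing down it reaches from about 0.25 to 0.775 m from the base axis. Payload 8.9 kg.
Tool frame: the origin (TCP) lies on the mounting face of the last link; the fingertips stand 173 mm ahead of it and the grasp point (between the pads) lies 155 mm ahead of it; z points along the fingers, y is the line along which they close (so a half turn about z gives the same grasp; the last joint's range is limited). The gripper opens to 85 mm and grips with 20 to 120 N. Pads are 22 mm wide; open, the fingers measure 114 mm over their backs; the gripper's body (76 mm by 85 mm) begins 54 mm behind the grasp point. The pads swing forward as they close: fully open they stand 13 mm farther back than shut.
Start: joints at [58.425, 16.656, -8.789, 64.555, 0, 82.019], TCP at [0.21, 0.481, 0.405] pointing down, gripper open.
Joint ranges: [-144.48, 144.48], [-52.06, 99.96], [-74.48, 78.29], [-112.23, 115.85], [-86.99, 84.42], [-180, 180]. Speed limits (degrees/s): [127.2, 127.2, 159.86, 180, 180, 180].

## Interface

Orientations are given as a 3x3 rotation matrix whose columns are the frame's x, y, z axes.
In Python, from station import * gives the robot as it stands. The module is installed in compiled form; this text tells all that it offers.
- The arm moves only by the shell command python3 -m jog 'ROWS' [OPENING] [FORCE]. ROWS is JSON, a list of rows, each an object of numbers: "x", "y", "z": the shift along the world's x, y, z in mm; "ax", "ay", "az": the turn, a rotation vector about the world's x, y, z in rad. In form: [{"x": .., "y": .., "z": .., "ax": .., "ay": .., "az": ..}, ...]. A call has 1 to 12 rows; each row shifts and turns the commanded pose from where the row before left it; what a row does not reach is not made up. A row lasts 1/10 s, in which the tool goes at most 50 mm and 8.59 degrees, less where a joint would pass 70% of its speed; a pose out of reach is approached as far as the arm can. A call is refused whole if a number of a shift passes 50 or a number of a turn 0.15, either way. A call with a gripper value outside its range is refused whole. OPENING is the finger opening in mm, from 0 to 85.4, set as the call begins (- or left out, the last holds). The fingers move at their own pace and stop on an object; FORCE is the grip in N (left out, the last holds). Time passes only in rows, so rows that do not move let the fingers close. It gives the time, the measured TCP pose, the force, the opening and the grip force at its end, in the units of the state.
- state(): the state, without advancing time (a new reading comes with each control period).
- snapshot(name): name is "scene" or "side" or "wrist"; returns a dict with "pixels" (384x512x3 uint8, red, green, blue), "intrinsics" (3x3 intrinsics, pixels), "extrinsics" (4x4, takes a point from world to camera coordinates); the wrist camera has in their place "hand_eye" (4x4, takes a point from camera to tool coordinates, whose origin is the TCP and whose axes are the flange's). Camera axes: x right, y down, z forward; pixel columns grow to the right and rows downward; lengths in m; the calibration is good to about 2 mm. The wrist camera is an equidistant fisheye: a pixel r from the principal point sees the ray r / f radians off the axis. A picture is of the moment at which its call begins: read the wrist's pose just before it. There is no depth.
- hand_in(): hands the job in; it is judged then, once.
The state is a dict: "clock": time; "joints": joint angles; "qvel": joint speeds; "effort": joint torques, N m; "ee_pos": TCP position; "tool_rot": TCP orientation; "force": force on the tool from outside, world axes, zero at the start; "torque": the same for the moment, N m; "grip_width": finger opening in m; "gripper_force": force on a finger pad.
Only numpy, scipy, OpenCV 4.12 (cv2) and the standard library are available. Lean on these libraries where they do the work, as an engineer would, in place of code of your own. Each camera call takes 0.05 s, during which the arm holds its last target. There are 200 camera calls.

## Task

Push the board carrier along its rails until it is fully home against the end stop of the fixture. Then take the mallet by its handle and knock the sprung locking pin on the fixture's bridge all the way down, so that it locks the carrier; hit the pin only with the mallet, never with the gripper. Finally set the mallet down on the bench, clear of the fixture, and leave the parts dish, the heat sink and the bottle where they stand.

Things in the scene. Friction and masses are not known exactly. Their poses are not given: they have to be found in the camera images.
- fixture: Fixed test fixture: aluminium base 190 x 90 x 8 mm, two dark rails along x (67 mm apart, tops 21 mm above the bench), end stop at the far end (face at x = +80 mm), bridge across at x = +43 to +67 mm (underside 34, top 50 mm above the bench) carrying the locking pin at x = +55 mm, y = 0. Origin on the bench, mid-channel, 92 mm from the base's near end. x along the rails to the stop; yaw 0 to 35 degrees.
- carrier_center (a point): Centre of the board carrier: loose aluminium plate 110 x 64 x 10 mm, 0.3 kg, with a green circuit board, flat between the rails (plate top at 18 mm, relay up to 54 mm above the bench). A 12 mm hole 30 mm ahead of this point takes the 8 mm pin when home. Home: far edge on the stop, this point at fixture x = +25 mm; starts 25 to 50 mm short. Slides with 2 to 8 N.
- push_block (a point): Black block across the carrier's near end to push on: 40 mm wide, 12 mm thick, its top 42 mm above the bench. This point is the centre of its near face, 30 mm above the bench; x axis is the direction to push.
- pin_top (a point): Centre of the flat top of the locking pin's round steel head (22 mm diameter, 8 mm thick), 72 mm above the bench when up, 60 mm when fully down. A steel spring shows under the head.
- lock_pin (a joint): Travel of the locking pin in m: 0 up (as found), 0.012 fully down against a hard stop. A friction collar holds it wherever it is left: it takes 5 to 8 N to move down and does not spring back. Driven before the carrier is home it meets the plate or bars the carrier's way.
- mallet: Mallet, 0.22 kg: steel barrel head with white faces, 35 mm diameter, 60 mm long; wooden handle square to it. Stands on one face on the bench, handle level. Origin: centre of the lower face (both faces can strike); z up along the head; the handle runs along -x to 126 mm from the head's axis.
- mallet_grip (a point): Point to grip on the mallet's handle: on the handle's axis, 50 mm from the head's axis and 30 mm above the face it stands on. The handle is 16 mm wide and 20 mm high, with rounded edges; x axis points along the handle to the head.
- dish_center (a point): Bystander: round steel dish with small screws, 67 mm diameter, 15 mm high; its centre.
- heatsink_center (a point): Bystander: black finned heat sink 22 x 50 x 30 mm; its centre.
- bottle_center (a point): Bystander: small bottle with a red spout, 35 mm diameter, 86 mm high; its centre.

How it is judged (in metres and radians):
On the way, in this order (a step that is already met when the one before it is completed fails the run):
1. the carrier is pushed home against the stop (x of carrier_center in the frame of fixture above 0.0225 m and z of carrier_center in the frame of fixture below 0.017 m), for 0.2 s.
2. the mallet drives the locking pin past half-way (value of joint lock_pin above 0.006 m and contact force between mallet and lock_pin above 1 N).
At the end, for the whole second after the job is handed in: The carrier is home within 2.5 mm of the stop and flat in its channel, the locking pin is down to within 1.5 mm of its full 12 mm travel, and the mallet is released and at rest on the bench (upright or on its side), not touching fixture, pin or carrier (all of step 1 and value of joint lock_pin above 0.0105 m and height (world z) of mallet_grip below 0.04 m and linear speed of mallet below 0.02 m/s and contact force between mallet and fixture below 0.1 N and contact force between mallet and carrier below 0.1 N).
It fails at once if the gripper or arm touches the locking pin (contact force between any of the fingers, the arm and lock_pin above 0.5 N).
It fails at once if a bystander (dish, heat sink, bottle) is moved more than 30 mm (distance of any of dish_center, heatsink_center, bottle_center from where it was at the start of the episode above 0.03 m).
It also fails if it takes over 54 s, if anything falls off the work surface, if the arm or the gripper's body presses on something with over 40 N, if the wrist force passes 120 N, or if a joint passes its speed limit or range.

## Working session

There is one attempt and no reset: what is moved stays moved. The work goes in short steps, Python scripts to look and compute and a shell command to move; the robot and the scene stay as the last step left them, time stands still between calls to the robot, and variables do not carry over. Pictures are saved under pics/ and viewed, at most 10 in all, crops included, and the job is handed in when it is done.

```bash
mkdir -p pics; python3 - <<'E'
from station import *
import cv2,numpy as np
s=state();print(s['clock'],s['ee_pos'],s['tool_rot'],s['grip_width'],s['force'])
for n in ("scene","side","wrist"):
    d=snapshot(n);cv2.imwrite(f"pics/{n}0.png",d["pixels"][:,:,::-1])
    np.savez(f"pics/{n}0.npz",**d)
    print(n,np.round(d["intrinsics"],2).tolist(),np.round(d.get("extrinsics",d.get("hand_eye")),4).tolist())
E
```

```text
0.0 [0.21002409 0.48092468 0.40414813] [[-9.16389741e-01  4.00286654e-01 -6.60358317e-04]
 [ 4.00287167e-01  9.16389081e-01 -1.11166078e-03]
 [ 1.60162177e-04 -1.28304749e-03 -9.99999164e-01]] 0.08563540017666274 [ 0.31978499 -0.73213742 -0.28684436]
scene [[401.05, 0.0, 247.23], [0.0, 401.05, 190.42], [0.0, 0.0, 1.0]] [[0.911, -0.412, 0.0182, -0.4079], [-0.3003, -0.6929, -0.6555, 0.3864], [0.2827, 0.5917, -0.755, 0.8015], [0.0, 0.0, 0.0, 1.0]]
side [[406.79, 0.0, 262.21], [0.0, 406.79, 190.69], [0.0, 0.0, 1.0]] [[-0.9999, 0.0024, -0.0148, 0.5663], [0.013, 0.626, -0.7797, -0.1035], [0.0074, -0.7798, -0.626, 1.2445], [0.0, 0.0, 0.0, 1.0]]
wrist [[297.32, 0.0, 259.66], [0.0, 297.32, 186.95], [0.0, 0.0, 1.0]] [[0.0001, -0.9609, -0.2768, 0.0698], [1.0, 0.0003, -0.001, 0.0002], [0.001, -0.2768, 0.9609, 0.0311], [0.0, 0.0, 0.0, 1.0]]
```

View pics/scene0.png

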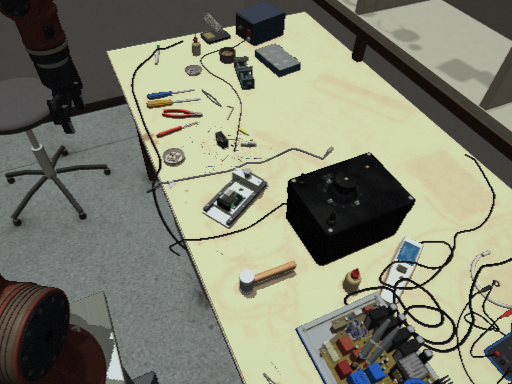

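View pics/side0.png

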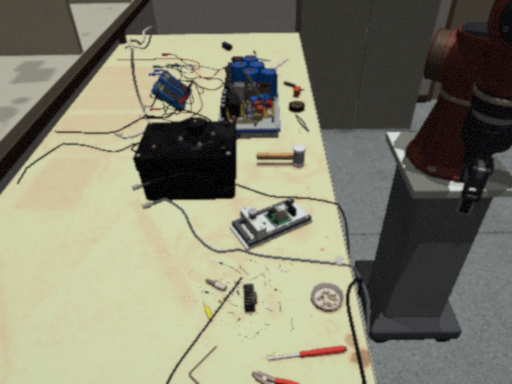

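View pics/wrist0.png

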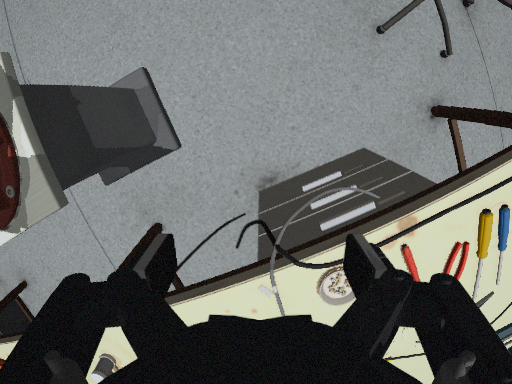

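The scene view shows the fixture at about (237,197), the mallet head at (247,281) with its handle to (295,266), and the bottle at (352,280). In the side view the fixture is at about (271,222), the mallet at (299,156), the dish at (327,297) and the heat sink at (250,297). I'll enlarge both views.

```bash
cat > h.py <<'E'
import numpy as np,cv2
from scipy.optimize import least_squares
C={n:np.load(f"pics/{n}0.npz") for n in("scene","side")}
def proj(n,P):
    c=C[n];E=c["extrinsics"];p=np.atleast_2d(P)@E[:3,:3].T+E[:3,3];q=p@c["intrinsics"].T;return q[:,:2]/q[:,2:]
def onplane(n,uv,z):
    c=C[n];E=c["extrinsics"];o=-E[:3,:3].T@E[:3,3]
    d=E[:3,:3].T@np.linalg.solve(c["intrinsics"],[*uv,1]);return o+d*(z-o[2])/d[2]
def tri(uv1,uv2):
    f=lambda P:np.r_[proj("scene",P)[0]-uv1,proj("side",P)[0]-uv2]
    r=least_squares(f,[.4,.1,0]);return r.x,np.abs(r.fun).max()
E
python3 - <<'E'
from h import *
a=C["scene"]["pixels"][155:305,195:310,::-1];b=C["side"]["pixels"][140:255,220:330,::-1]
k=lambda i,s:cv2.resize(i,None,fx=s,fy=s,interpolation=cv2.INTER_CUBIC)
A=k(a,3.9);B=k(b,3.2)
m=np.zeros((600,800,3),np.uint8);m[:A.shape[0],:A.shape[1]]=A;m[:B.shape[0],448:448+B.shape[1]]=B[:,:352];cv2.imwrite("pics/m1.png",m);print(A.shape,B.shape)
print("mallet head",tri((247,279),(299,156)),"fixture",tri((237,197),(271,222)),"dish",onplane("side",(327,297),.01),onplane("scene",(175,157),.01),"heat",onplane("side",(250,297),.015),"bottle",onplane("scene",(350,288),.02),onplane("side",(297,94),.02))
E
```

```text
(585, 448, 3) (368, 352, 3)
mallet head (array([0.4594959 , 0.03196089, 0.03277786]), np.float64(0.7723136736457832)) fixture (array([0.54556102, 0.28775663, 0.00696856]), np.float64(0.2797697073508232)) dish [0.43409401 0.51826383 0.01      ] [0.43580149 0.50559386 0.01      ] heat [0.59243446 0.51986232 0.015     ] bottle [ 0.67299776 -0.0793779   0.02      ] [ 0.43220179 -0.40879853  0.02      ]
```

View pics/m1.png

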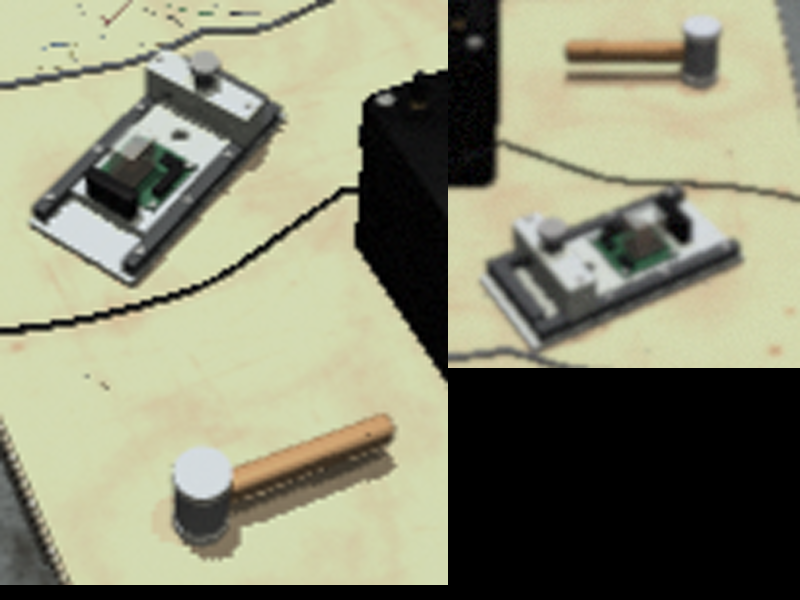

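```bash
cat > fit.py <<'E'
from h import *
S=lambda x,y:("scene",(195+x/3.895-.4,155+y/3.9-.4)); D=lambda x,y:("side",(220+(x-448)/3.2-.35,140+y/3.2-.35))
# (obs, point, on carrier?)
F=[(S(30,223),(-92,45,8),0),(S(132,279),(-92,-45,8),0),(S(205,64),(55,0,72),0),(D(553,226),(55,0,72),0),
(D(539,343),(98,45,8),0),(D(484,274),(98,-45,8),0),(D(742,256),(-92,45,8),0),
(S(180,135),(30,0,18),1),(D(590,266),(30,0,18),1),(S(87,175),("b",20,42),1),(S(135,195),("b",-20,42),1),(S(135,217),("b",-20,18),1)]
def W(p,q,c):
    x,y,t,s,b=p;q=[b if i=="b" else i/1000 for i in q]
    if c:q[0]+=s
    return np.array([x+np.cos(t)*q[0]-np.sin(t)*q[1],y+np.sin(t)*q[0]+np.cos(t)*q[1],q[2]])
f=lambda p:np.concatenate([proj(o[0],W(p,q,c))[0]-o[1] for o,q,c in F])
if __name__=="__main__":
    r=least_squares(f,[.54,.28,.4,-.01,-.05],loss="soft_l1");p=r.x
    print("fix",p,np.degrees(p[2]));print(np.round(f(p).reshape(-1,2),1).tolist())
    print("pin",W(p,(55,0,72),0),"tri",tri(F[2][0][1],F[3][0][1]));print("hole tri",tri(F[7][0][1],F[8][0][1]))
    print("push",W(p,("b",0,30),1))
    h=tri(S(203,472)[1],D(702,27)[1]);e=tri(S(390,429)[1],D(569,50)[1]);print("mallet top",h,"handle end",e)
    d=e[0]-h[0];print(np.hypot(*d[:2]),np.degrees(np.arctan2(-d[1],-d[0])))
    print("bottle",onplane("scene",(350,290),.0))
E
python3 fit.py
```

```text
fix [ 0.54077559  0.28744401  0.53893413 -0.00384409 -0.0500063 ] 30.878650880343674
[[-0.6, -0.6], [0.0, 0.8], [-0.4, -1.0], [0.4, -0.2], [-0.7, 1.1], [-1.3, 0.0], [1.5, -1.0], [-0.2, 0.1], [-0.4, -0.4], [0.3, -1.0], [0.0, 0.7], [0.2, 0.7]]
pin [0.58797969 0.31567119 0.072     ] tri (array([0.58879272, 0.31376298, 0.06959263]), np.float64(0.15888645500155008))
hole tri (array([0.56305598, 0.30149531, 0.01757261]), np.float64(0.3155707987771166))
push [0.49455817 0.25980683 0.03      ]
mallet top (array([0.45792657, 0.02782903, 0.05718495]), np.float64(0.022567935040228804)) handle end (array([0.58085551, 0.0218955 , 0.030279  ]), np.float64(0.23938472601815874))
0.12307206265920977 177.2365942487184
bottle [ 0.67980878 -0.07675615  0.        ]
```

```bash
python3 -m jog '[{"x":24.6,"y":-24.4,"az":0.0951},{"x":24.6,"y":-24.4,"az":0.0951},{"x":24.6,"y":-24.4,"az":0.0951},{"x":24.6,"y":-24.4,"az":0.0951},{"x":24.6,"y":-24.4,"az":0.0951},{"x":24.6,"y":-24.4,"az":0.0951},{"x":24.6,"y":-24.4,"az":0.0951},{"x":24.6,"y":-24.4,"az":0.0951},{"x":24.6,"y":-24.4,"az":0.0951},{"x":24.6,"y":-24.4,"az":0.0951},{},{}]' 0 40
python3 - <<'E'
from h import *
from station import *
s=state();d=snapshot("wrist");np.savez("pics/wrist1.npz",pos=s["ee_pos"],rot=s["tool_rot"],**d);cv2.imwrite("pics/wrist1.png",cv2.resize(d["pixels"][:,:,::-1],(800,600)))
print(s['joints'],s['ee_pos'],s['tool_rot'])
for uv in((288,226),(333,260),(413,203)):print("box",onplane("scene",uv,0))
for uv in((288,183),(412,200)):print("boxtop",onplane("scene",uv,.12))
E
```

```text
[ 5.84238591e+01  1.66804469e+01 -8.81893065e+00  6.45559226e+01
  4.19394128e-04  8.20190141e+01] [0.21005335 0.48097787 0.4042882 ] [[-9.16396542e-01  4.00271303e-01 -5.11629291e-04]
 [ 4.00271605e-01  9.16396188e-01 -8.18439104e-04]
 [ 1.41257446e-04 -9.54805442e-04 -9.99999534e-01]]
box [0.63318854 0.14659835 0.        ]
box [0.68700566 0.00924245 0.        ]
box [9.93670905e-01 7.59890398e-02 1.11022302e-16]
boxtop [0.64442162 0.19172289 0.12      ]
boxtop [0.89612349 0.02208102 0.12      ]$[0]: bad value
```

View pics/wrist1.png

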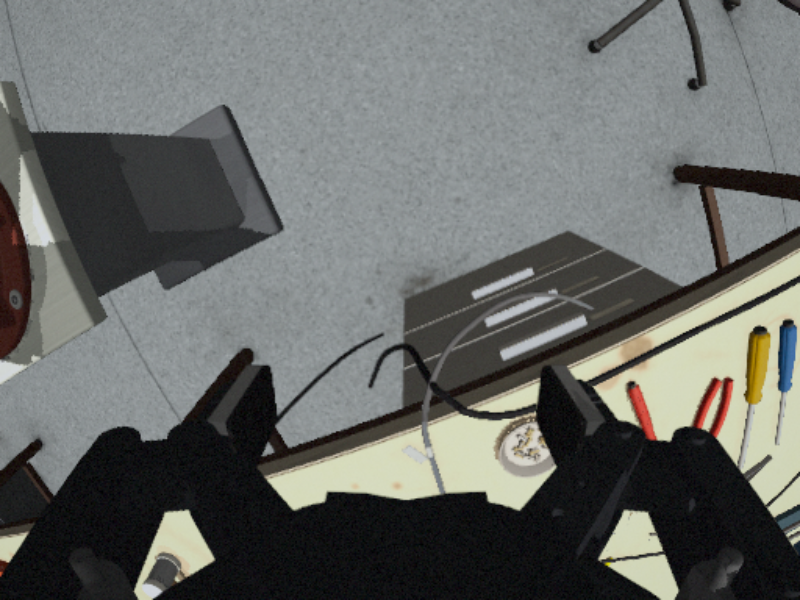

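The wrist view is unchanged because the call was refused, most likely for missing keys. I'll resend it with every key in each row.

```bash
python3 -m jog '[{"x":25,"y":-24,"z":0,"ax":0,"ay":0,"az":0.095},{"x":25,"y":-24,"z":0,"ax":0,"ay":0,"az":0.095},{"x":25,"y":-24,"z":0,"ax":0,"ay":0,"az":0.095},{"x":25,"y":-24,"z":0,"ax":0,"ay":0,"az":0.095},{"x":25,"y":-24,"z":0,"ax":0,"ay":0,"az":0.095},{"x":25,"y":-24,"z":0,"ax":0,"ay":0,"az":0.095},{"x":25,"y":-24,"z":0,"ax":0,"ay":0,"az":0.095},{"x":25,"y":-24,"z":0,"ax":0,"ay":0,"az":0.095},{"x":25,"y":-24,"z":0,"ax":0,"ay":0,"az":0.095},{"x":20,"y":-24,"z":0,"ax":0,"ay":0,"az":0.095},{"x":0,"y":0,"z":0,"ax":0,"ay":0,"az":0},{"x":0,"y":0,"z":0,"ax":0,"ay":0,"az":0}]' 0 40
python3 - <<'E'
from h import *
from station import *
s=state();d=snapshot("wrist");np.savez("pics/wrist1.npz",pos=s["ee_pos"],rot=s["tool_rot"],**d);cv2.imwrite("pics/wrist2.png",cv2.resize(d["pixels"][:,:,::-1],(800,600)))
print(s['joints'],s['ee_pos'],s['tool_rot'])
E
```

```text
clock: 1.4
ee_pos: [0.4552, 0.2407, 0.4044]
tool_rot: [[-0.86, -0.51, -0.001], [-0.51, 0.86, 0.0], [0.001, 0.0, -1.0]]
force: [-0.3, -0.0, -0.2]
grip_width: 0.0
gripper_force: 0.0
[ 1.97254917e+01  1.55949398e+01 -1.02940019e+01  6.41543044e+01
  1.62697587e-02 -1.09542021e+01] [0.45523562 0.24071632 0.4044345 ] [[-8.60032938e-01 -5.10237882e-01 -8.06336689e-04]
 [-5.10238056e-01  8.60033212e-01  1.25471126e-05]
 [ 6.87074321e-04  4.22214595e-04 -9.99999675e-01]]
```

View pics/wrist2.png

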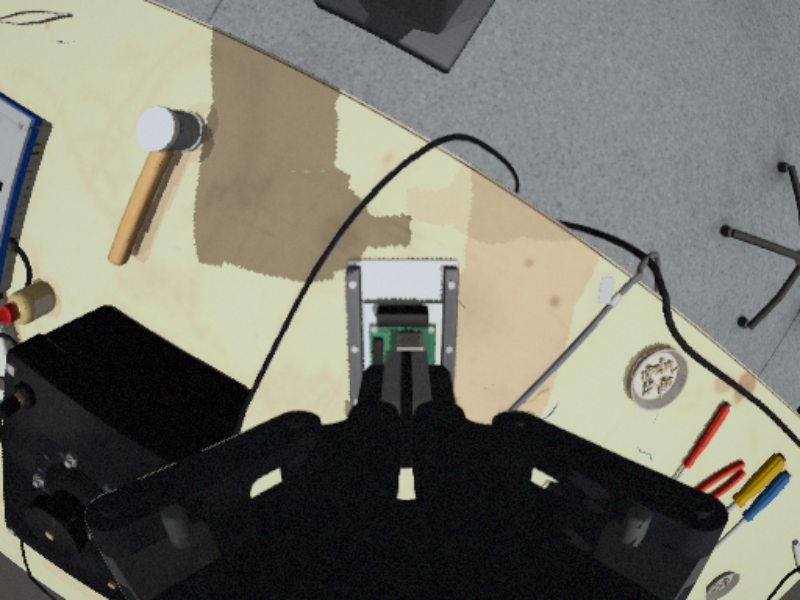

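The gripper is lined up with the fixture. The base's near corners are at (347,262) and (459,262), the block top near edge runs (377,306) to (428,306), and the mallet head is at (157,130). I'll check these against the fit using the wrist rays.

```bash
cat >> h.py <<'E'
def wray(f,uv):
    c=np.load(f);K=c["intrinsics"];v=np.array(uv)-K[:2,2];r=np.hypot(*v);a=r/K[0,0]
    d=np.r_[v/r*np.sin(a),np.cos(a)];H=c["hand_eye"];R=c["rot"];return c["pos"]+R@H[:3,3],R@H[:3,:3]@d
def wplane(f,uv,z):
    o,d=wray(f,uv);return o+d*(z-o[2])/d[2]
E
python3 - <<'E'
from h import *
g=lambda x,y,z:wplane("pics/wrist1.npz",(x*.64-.2,y*.64-.2),z)
a,b=g(347,262,.008),g(459,262,.008);print("base",a,b,np.hypot(*(a-b)[:2]),np.degrees(np.arctan2(*(a-b)[1::-1])))
m=(a+b)/2;t=np.radians(30.9);print("origin",m[:2]+.092*np.array([np.cos(t),np.sin(t)]))
a,b=g(377,306,.042),g(428,306,.042);print("block",a,b,(a+b)/2)
print("mallet top",g(157,130,.06),"handle end",g(118,260,.03))
E
```

```text
base [0.48767091 0.20423213 0.008     ] [0.44151406 0.28209023 0.008     ] 0.0905115397780978 -59.33913288277197
origin [0.54353446 0.29040697]
block [0.49715723 0.24003623 0.042     ] [0.47765504 0.27290279 0.042     ] [0.48740613 0.25646951 0.042     ]
mallet top [0.45916934 0.03113154 0.06      ] handle end [0.58214335 0.02544856 0.03      ]
```

```bash
python3 -m jog '[{"x":0,"y":0,"z":-40,"ax":0,"ay":0,"az":0},{"x":0,"y":0,"z":-40,"ax":0,"ay":0,"az":0},{"x":0,"y":0,"z":-40,"ax":0,"ay":0,"az":0},{"x":0,"y":0,"z":-40,"ax":0,"ay":0,"az":0},{"x":0,"y":0,"z":-30,"ax":0,"ay":0,"az":0},{"x":0,"y":0,"z":-14,"ax":0,"ay":0,"az":0},{"x":0,"y":0,"z":0,"ax":0,"ay":0,"az":0},{"x":8.6,"y":5.1,"z":0,"ax":0,"ay":0,"az":0},{"x":8.6,"y":5.1,"z":0,"ax":0,"ay":0,"az":0},{"x":4.3,"y":2.6,"z":0,"ax":0,"ay":0,"az":0},{"x":0,"y":0,"z":0,"ax":0,"ay":0,"az":0}]'
```

```text
clock: 2.55
ee_pos: [0.4779, 0.2546, 0.2015]
tool_rot: [[-0.859, -0.513, 0.002], [-0.513, 0.859, 0.001], [-0.002, -0.0, -1.0]]
force: [0.9, 0.3, -0.6]
grip_width: -0.0001
gripper_force: 0.0
```

```bash
python3 -m jog '[{"x":2.6,"y":1.5,"z":0,"ax":0,"ay":0,"az":0},{"x":2.6,"y":1.5,"z":0,"ax":0,"ay":0,"az":0},{"x":2.6,"y":1.5,"z":0,"ax":0,"ay":0,"az":0},{"x":2.6,"y":1.5,"z":0,"ax":0,"ay":0,"az":0},{"x":2.6,"y":1.5,"z":0,"ax":0,"ay":0,"az":0},{"x":2.6,"y":1.5,"z":0,"ax":0,"ay":0,"az":0}]';python3 -m jog '[{"x":2.6,"y":1.5,"z":0,"ax":0,"ay":0,"az":0},{"x":2.6,"y":1.5,"z":0,"ax":0,"ay":0,"az":0},{"x":2.6,"y":1.5,"z":0,"ax":0,"ay":0,"az":0}]'
```

```text
clock: 3.15
ee_pos: [0.4916, 0.2626, 0.2006]
tool_rot: [[-0.859, -0.512, -0.002], [-0.512, 0.859, -0.001], [0.002, 0.0, -1.0]]
force: [-5.0, -3.3, 4.1]
grip_width: 0.0002
gripper_force: 2.7
clock: 3.45
ee_pos: [0.4994, 0.2671, 0.2006]
tool_rot: [[-0.859, -0.512, -0.002], [-0.512, 0.859, -0.001], [0.002, 0.0, -1.0]]
force: [-4.9, -2.9, 4.3]
grip_width: 0.0001
gripper_force: 2.7
```

```bash
python3 -m jog '[{"x":2.6,"y":1.5,"z":0,"ax":0,"ay":0,"az":0},{"x":2.6,"y":1.5,"z":0,"ax":0,"ay":0,"az":0}]';python3 -m jog '[{"x":1.7,"y":1,"z":0,"ax":0,"ay":0,"az":0},{"x":1.7,"y":1,"z":0,"ax":0,"ay":0,"az":0}]';python3 -m jog '[{"x":1.7,"y":1,"z":0,"ax":0,"ay":0,"az":0}]'|grep -E "pos|^force"
```

```text
clock: 3.65
ee_pos: [0.5046, 0.2701, 0.2006]
tool_rot: [[-0.859, -0.512, -0.002], [-0.512, 0.859, -0.001], [0.002, 0.0, -1.0]]
force: [-4.9, -3.2, 4.5]
grip_width: 0.0001
gripper_force: 2.7
clock: 3.85
ee_pos: [0.5067, 0.2714, 0.2002]
tool_rot: [[-0.859, -0.512, -0.005], [-0.512, 0.859, -0.003], [0.006, -0.0, -1.0]]
force: [-14.0, -10.3, 15.0]
grip_width: -0.0002
gripper_force: 8.9
ee_pos: [0.5072, 0.2717, 0.2]
force: [-19.8, -13.6, 17.6]
```

```bash
python3 -m jog '[{"x":0,"y":0,"z":0,"ax":0,"ay":0,"az":0},{"x":0,"y":0,"z":0,"ax":0,"ay":0,"az":0},{"x":0,"y":0,"z":0,"ax":0,"ay":0,"az":0},{"x":-6,"y":-3.5,"z":0,"ax":0,"ay":0,"az":0},{"x":-11,"y":-6.5,"z":0,"ax":0,"ay":0,"az":0},{"x":-11,"y":-6.5,"z":0,"ax":0,"ay":0,"az":0},{"x":0,"y":0,"z":40,"ax":0,"ay":0,"az":0},{"x":0,"y":0,"z":40,"ax":0,"ay":0,"az":0},{"x":0,"y":0,"z":40,"ax":0,"ay":0,"az":0},{"x":0,"y":0,"z":30,"ax":0,"ay":0,"az":0}]'
python3 -m jog '[{"x":4,"y":-28,"z":0,"ax":0,"ay":0,"az":-0.0734},{"x":4,"y":-28,"z":0,"ax":0,"ay":0,"az":-0.0734},{"x":4,"y":-28,"z":0,"ax":0,"ay":0,"az":-0.0734},{"x":4,"y":-28,"z":0,"ax":0,"ay":0,"az":-0.0734},{"x":4,"y":-28,"z":0,"ax":0,"ay":0,"az":-0.0734},{"x":4,"y":-28,"z":0,"ax":0,"ay":0,"az":-0.0734},{"x":3,"y":-28,"z":0,"ax":0,"ay":0,"az":-0.0734},{"x":3,"y":-28,"z":0,"ax":0,"ay":0,"az":-0.0734},{"x":0,"y":0,"z":0,"ax":0,"ay":0,"az":0},{"x":0,"y":0,"z":0,"ax":0,"ay":0,"az":0}]' 60
python3 - <<'E'
from h import *
from station import *
s=state();d=snapshot("wrist");np.savez("pics/wrist3.npz",pos=s["ee_pos"],rot=s["tool_rot"],**d)
k=lambda i,f:cv2.resize(i,None,fx=f,fy=f,interpolation=cv2.INTER_CUBIC)
m=np.zeros((600,800,3),np.uint8)
sc=snapshot("scene")["pixels"];sd=snapshot("side")["pixels"]
A=k(sc[155:235,195:280,::-1],4);B=k(sd[190:255,220:320,::-1],4)
w=k(d["pixels"][:,:,::-1],.78)
m[:300,:w.shape[1]]=w;m[300:300+B.shape[0],:400]=B[:300];m[:A.shape[0],420:420+A.shape[1]]=A
cv2.imwrite("pics/m2.png",m);print(w.shape)
E
```

```text
clock: 4.95
ee_pos: [0.4829, 0.2571, 0.3535]
tool_rot: [[-0.859, -0.513, 0.003], [-0.513, 0.859, 0.001], [-0.004, -0.0, -1.0]]
force: [0.7, 0.7, -0.0]
grip_width: -0.0
gripper_force: 0.0
clock: 5.95
ee_pos: [0.5126, 0.0326, 0.3508]
tool_rot: [[-0.999, 0.049, 0.001], [0.049, 0.999, 0.0], [-0.001, 0.0, -1.0]]
force: [-0.4, -0.2, 0.5]
grip_width: 0.06
gripper_force: 0.0
(300, 399, 3)
```

View pics/m2.png

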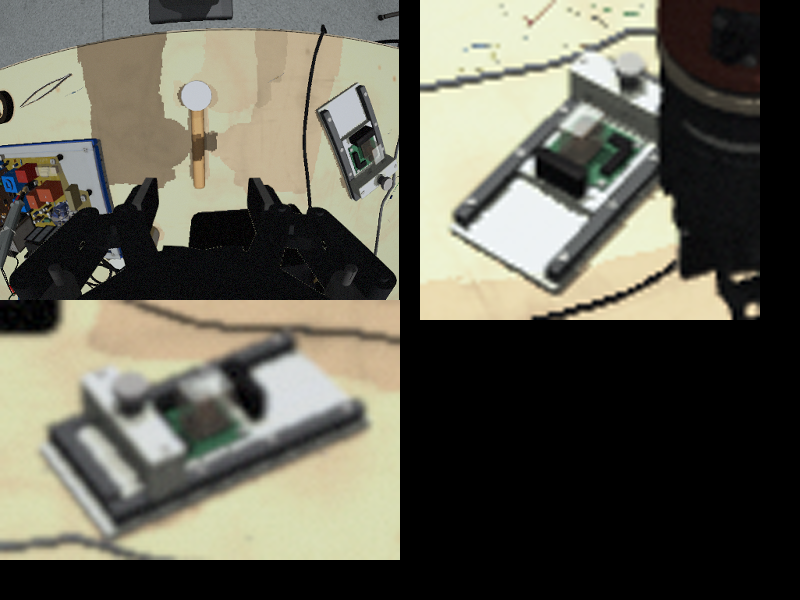

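The carrier now sits at the bridge: in the scene crop the block top edge runs (538,151) to (585,172). The wrist view has the mallet head at (197,96) and the handle end at (199,187), in line with the gripper. Next I'll get numbers from these.

```bash
python3 - <<'E'
from h import *
g=lambda x,y,z:wplane("pics/wrist3.npz",(x/.78,y/.78),z)
h=g(197,95.5,.06);e=g(199.5,187,.03);print("mallet top",h,"end",e,np.hypot(*(e-h)[:2]),np.degrees(np.arctan2(*(h-e)[1::-1])))
print("grip",h+(e-h)*50/126)
# height of head top: two wrist views
from scipy.spatial.transform import Rotation
o1,d1=wray("pics/wrist1.npz",(157*.64,130*.64));o2,d2=wray("pics/wrist3.npz",(197/.78,95.5/.78))
t=np.linalg.lstsq(np.c_[d1,-d2],o2-o1,rcond=None)[0];print("tri",o1+d1*t[0],o2+d2*t[1])
a=onplane("scene",(195+118/4-.4,155+151/4-.4),.042);b=onplane("scene",(195+165/4-.4,155+172/4-.4),.042);m=(a+b)/2
for o,y in(((.5408,.2874),.539),((.5435,.2904),.536)):print("block face x in fixture (home -25)",(m[:2]-o)@[np.cos(y),np.sin(y)])
E
```

```text
mallet top [0.45920975 0.02900738 0.06      ] end [0.58549645 0.02471789 0.03      ] 0.12635952771044953 178.0546242968755
grip [0.50932352 0.0273052  0.04809524]
tri [0.46015868 0.02906718 0.05559697] [0.45948815 0.02888688 0.05555982]
block face x in fixture (home -25) -0.02414044953257342
block face x in fixture (home -25) -0.02799319444555013
```

```bash
python3 -m jog '[{"x":-3.5,"y":-5.5,"z":-30,"ax":0,"ay":0,"az":0.014},{"x":0,"y":0,"z":-40,"ax":0,"ay":0,"az":0},{"x":0,"y":0,"z":-40,"ax":0,"ay":0,"az":0},{"x":0,"y":0,"z":-30,"ax":0,"ay":0,"az":0},{"x":0,"y":0,"z":-20,"ax":0,"ay":0,"az":0},{"x":0,"y":0,"z":-6,"ax":0,"ay":0,"az":0},{"x":0,"y":0,"z":0,"ax":0,"ay":0,"az":0},{"x":0,"y":0,"z":0,"ax":0,"ay":0,"az":0}]' && python3 -m jog '[{"x":0,"y":0,"z":0,"ax":0,"ay":0,"az":0},{"x":0,"y":0,"z":0,"ax":0,"ay":0,"az":0},{"x":0,"y":0,"z":0,"ax":0,"ay":0,"az":0},{"x":0,"y":0,"z":0,"ax":0,"ay":0,"az":0},{"x":0,"y":0,"z":0,"ax":0,"ay":0,"az":0},{"x":0,"y":0,"z":0,"ax":0,"ay":0,"az":0},{"x":0,"y":0,"z":0,"ax":0,"ay":0,"az":0},{"x":0,"y":0,"z":0,"ax":0,"ay":0,"az":0}]' 0 120
```

```text
clock: 6.9
ee_pos: [0.5094, 0.0277, 0.1857]
tool_rot: [[-0.999, 0.034, 0.001], [0.034, 0.999, -0.0], [-0.001, -0.0, -1.0]]
force: [0.6, -0.4, 0.3]
grip_width: 0.06
gripper_force: 0.0
clock: 7.7
ee_pos: [0.5092, 0.0273, 0.1854]
tool_rot: [[-0.999, 0.035, 0.001], [0.035, 0.999, -0.0], [-0.001, -0.0, -1.0]]
force: [-0.5, -0.7, 7.1]
grip_width: 0.0139
gripper_force: 116.9
```

```bash
python3 -m jog '[{"x":0,"y":0,"z":20,"ax":0,"ay":0,"az":0},{"x":0,"y":0,"z":30,"ax":0,"ay":0,"az":0},{"x":0,"y":0,"z":40,"ax":0,"ay":0,"az":0},{"x":0,"y":0,"z":20,"ax":0,"ay":0,"az":0},{"x":0,"y":20,"z":0,"ax":0,"ay":0,"az":0},{"x":0,"y":35,"z":0,"ax":0,"ay":0,"az":0},{"x":0,"y":35,"z":0,"ax":0,"ay":0,"az":0},{"x":0,"y":35,"z":0,"ax":0,"ay":0,"az":0},{"x":0,"y":35,"z":0,"ax":0,"ay":0,"az":0},{"x":0,"y":35,"z":0,"ax":0,"ay":0,"az":0},{"x":0,"y":35,"z":0,"ax":0,"ay":0,"az":0},{"x":0,"y":35,"z":0,"ax":0,"ay":0,"az":0}]'
python3 -m jog '[{"x":20,"y":17,"z":0,"ax":0,"ay":0,"az":0},{"x":30,"y":5,"z":0,"ax":0,"ay":0,"az":0},{"x":30,"y":0,"z":0,"ax":0,"ay":0,"az":0},{"x":30,"y":0,"z":0,"ax":0,"ay":0,"az":0},{"x":20,"y":0,"z":0,"ax":0,"ay":0,"az":0},{"x":0,"y":0,"z":0,"ax":0,"ay":0,"az":0},{"x":0,"y":0,"z":0,"ax":0,"ay":0,"az":0},{"x":0,"y":0,"z":0,"ax":0,"ay":0,"az":0}]'
python3 - <<'E'
from h import *
from station import *
s=state();d=snapshot("wrist");np.savez("pics/wrist4.npz",pos=s["ee_pos"],rot=s["tool_rot"],**d)
k=lambda i,f:cv2.resize(i,None,fx=f,fy=f,interpolation=cv2.INTER_CUBIC)
m=np.zeros((600,800,3),np.uint8)
sc=snapshot("scene")["pixels"];sd=snapshot("side")["pixels"]
A=k(sc[130:230,185:285,::-1],4);B=k(sd[165:265,220:320,::-1],4)
w=k(d["pixels"][110:260,160:360,::-1],1.3)
m[:400,:400]=A;m[:400,400:800]=B;m[400:400+195,:260]=w
cv2.imwrite("pics/m3.png",m)
E
```

```text
clock: 8.9
ee_pos: [0.5085, 0.2938, 0.2945]
tool_rot: [[-0.999, 0.035, -0.0], [0.035, 0.999, -0.0], [0.0, -0.0, -1.0]]
force: [0.2, -0.9, -2.5]
grip_width: 0.0147
gripper_force: 117.3
clock: 9.7
ee_pos: [0.6379, 0.3145, 0.2944]
tool_rot: [[-0.999, 0.035, -0.001], [0.035, 0.999, -0.0], [0.001, -0.0, -1.0]]
force: [-0.4, -0.8, -2.2]
grip_width: 0.0138
gripper_force: 117.4
```

View pics/m3.png

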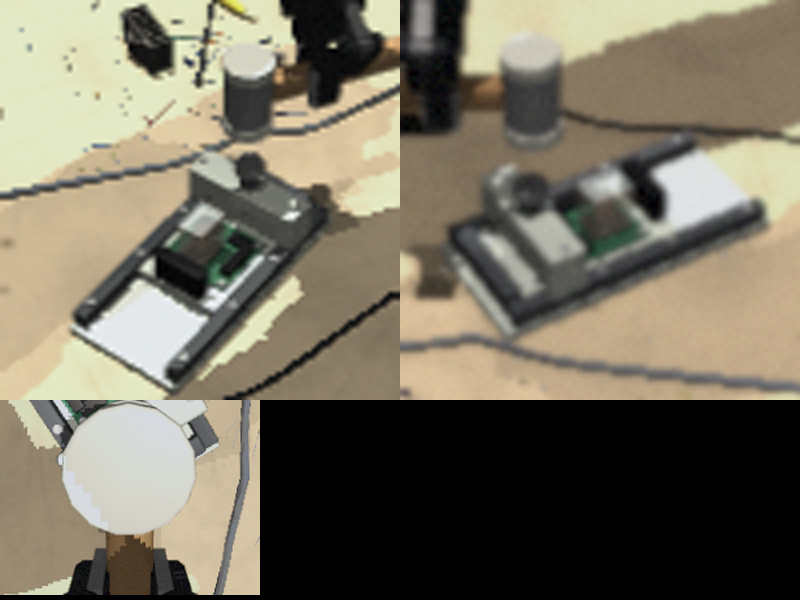

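The mallet is held level with its head over the pin. In the scene crop the head top is at (250,60) and the pin top at (251,163); in the side crop they are at (531,48) and (530,184).

```bash
python3 - <<'E'
from h import *
S=lambda x,y:(185+x/4-.4,130+y/4-.4);D=lambda x,y:(220+(x-400)/4-.4,165+y/4-.4)
print(tri(S(250,60),D(531,48)),tri(S(251,163),D(530,184)))
E
```

```text
(array([0.58617452, 0.31341841, 0.16854106]), np.float64(0.1300631566158188)) (array([0.58972574, 0.31545046, 0.07012826]), np.float64(0.10019565831484556))
```

```bash
python3 -m jog '[{"x":3.5,"y":2,"z":-10,"ax":0,"ay":0,"az":0},{"x":0,"y":0,"z":-16,"ax":0,"ay":0,"az":0},{"x":0,"y":0,"z":-5,"ax":0,"ay":0,"az":0},{"x":0,"y":0,"z":-5,"ax":0,"ay":0,"az":0},{"x":0,"y":0,"z":-4,"ax":0,"ay":0,"az":0},{"x":0,"y":0,"z":-2,"ax":0,"ay":0,"az":0}]'; python3 -m jog '[{"x":0,"y":0,"z":-3,"ax":0,"ay":0,"az":0},{"x":0,"y":0,"z":-2,"ax":0,"ay":0,"az":0}]'
```

```text
clock: 10.45
ee_pos: [0.6422, 0.3164, 0.253]
tool_rot: [[-0.999, 0.035, -0.0], [0.035, 0.999, 0.0], [0.0, 0.0, -1.0]]
force: [-2.6, -1.0, 2.4]
grip_width: 0.0138
gripper_force: 118.1
clock: 10.65
ee_pos: [0.6422, 0.3164, 0.248]
tool_rot: [[-0.999, 0.035, 0.0], [0.035, 0.999, 0.0], [-0.0, 0.0, -1.0]]
force: [-3.7, -1.0, 2.6]
grip_width: 0.0136
gripper_force: 118.3
```

```bash
for i in 1; do python3 -m jog '[{"x":0,"y":0,"z":-2,"ax":0,"ay":0,"az":0},{"x":0,"y":0,"z":-1,"ax":0,"ay":0,"az":0}]'|grep -E "pos|^force|rot";python3 -m jog '[{"x":0,"y":0,"z":-1,"ax":0,"ay":0,"az":0},{"x":0,"y":0,"z":-1,"ax":0,"ay":0,"az":0}]'|grep -E "pos|^force|rot"; done
```

```text
ee_pos: [0.6424, 0.3164, 0.245]
tool_rot: [[-0.999, 0.035, 0.0], [0.035, 0.999, 0.0], [-0.0, 0.0, -1.0]]
force: [-3.4, -1.9, 9.5]
ee_pos: [0.6426, 0.3165, 0.2444]
tool_rot: [[-0.999, 0.035, 0.002], [0.035, 0.999, 0.001], [-0.001, 0.001, -1.0]]
force: [-5.9, -3.6, 20.3]
```

```bash
python3 -m jog '[{"x":0,"y":0,"z":10,"ax":0,"ay":0,"az":0},{"x":0,"y":0,"z":30,"ax":0,"ay":0,"az":0},{"x":-3,"y":-2,"z":10,"ax":0,"ay":0,"az":0},{"x":-20,"y":0,"z":0,"ax":0,"ay":0,"az":0},{"x":-30,"y":0,"z":0,"ax":0,"ay":0,"az":0},{"x":-30,"y":0,"z":0,"ax":0,"ay":0,"az":0},{"x":-30,"y":-5,"z":0,"ax":0,"ay":0,"az":0},{"x":-20,"y":-17,"z":0,"ax":0,"ay":0,"az":0},{"x":0,"y":-35,"z":0,"ax":0,"ay":0,"az":0},{"x":0,"y":-35,"z":0,"ax":0,"ay":0,"az":0},{"x":0,"y":-35,"z":0,"ax":0,"ay":0,"az":0},{"x":0,"y":-35,"z":0,"ax":0,"ay":0,"az":0}]'
python3 -m jog '[{"x":0,"y":-35,"z":0,"ax":0,"ay":0,"az":0},{"x":0,"y":-35,"z":0,"ax":0,"ay":0,"az":0},{"x":0,"y":-35,"z":0,"ax":0,"ay":0,"az":0},{"x":0,"y":-20,"z":0,"ax":0,"ay":0,"az":0},{"x":0,"y":0,"z":0,"ax":0,"ay":0,"az":0},{"x":0,"y":0,"z":0,"ax":0,"ay":0,"az":0}]'
python3 - <<'E'
from h import *
from station import *
k=lambda i,f:cv2.resize(i,None,fx=f,fy=f,interpolation=cv2.INTER_CUBIC)
m=np.zeros((600,800,3),np.uint8)
sc=snapshot("scene")["pixels"];sd=snapshot("side")["pixels"]
A=k(sc[160:300,190:290,::-1],4);B=k(sd[130:265,220:320,::-1],4)
m[:560,:400]=A;m[:540,400:800]=B
cv2.imwrite("pics/m4.png",m)
E
```

```text
clock: 12.25
ee_pos: [0.5091, 0.1511, 0.2926]
tool_rot: [[-0.999, 0.035, 0.001], [0.035, 0.999, 0.0], [-0.001, 0.0, -1.0]]
force: [0.6, 0.1, -1.5]
grip_width: 0.0142
gripper_force: 117.5
clock: 12.85
ee_pos: [0.5093, 0.0272, 0.2926]
tool_rot: [[-0.999, 0.036, 0.001], [0.036, 0.999, 0.0], [-0.001, 0.0, -1.0]]
force: [-0.0, 0.2, -2.3]
grip_width: 0.0138
gripper_force: 117.5
```

View pics/m4.png

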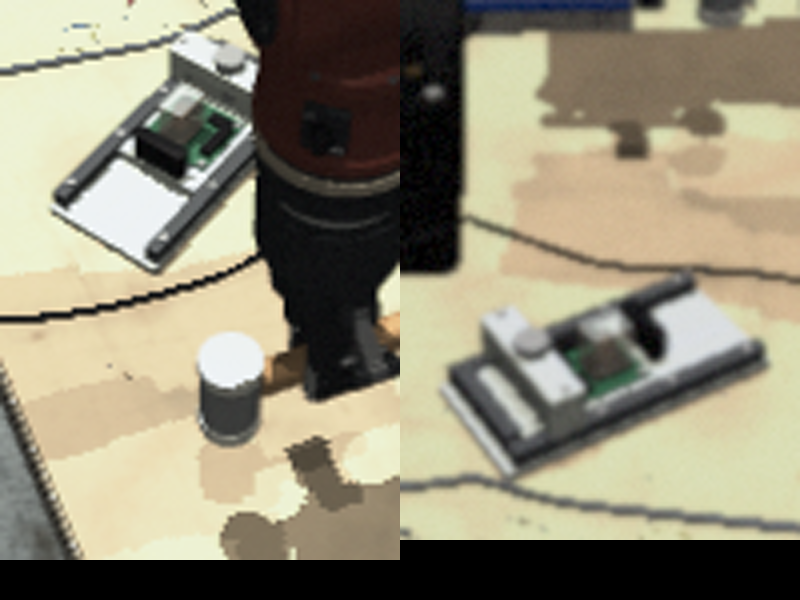

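The pin head now sits low on the bridge, at (231,56) in the scene crop and (534,338) in the side crop. The mallet is still level in the grip. I'll check the pin height and lower the mallet.

```bash
python3 - <<'E'
from h import *
print(tri((190+231/4-.4,160+56/4-.4),(220+134/4-.4,130+338/4-.4)))
E
python3 -m jog '[{"x":0,"y":0,"z":-30,"ax":0,"ay":0,"az":0},{"x":0,"y":0,"z":-35,"ax":0,"ay":0,"az":0},{"x":0,"y":0,"z":-25,"ax":0,"ay":0,"az":0},{"x":0,"y":0,"z":-8,"ax":0,"ay":0,"az":0},{"x":0,"y":0,"z":-4,"ax":0,"ay":0,"az":0},{"x":0,"y":0,"z":-2,"ax":0,"ay":0,"az":0},{"x":0,"y":0,"z":0,"ax":0,"ay":0,"az":0}]'
```

```text
(array([0.58842939, 0.31434003, 0.05828995]), np.float64(0.24074595184654868))
clock: 13.65
ee_pos: [0.5099, 0.0276, 0.1895]
tool_rot: [[-0.999, 0.035, 0.002], [0.035, 0.999, -0.0], [-0.002, -0.0, -1.0]]
force: [0.8, -0.1, -4.0]
grip_width: 0.0139
gripper_force: 117.5
```

```bash
python3 -m jog '[{"x":0,"y":0,"z":-1.5,"ax":0,"ay":0,"az":0},{"x":0,"y":0,"z":-1,"ax":0,"ay":0,"az":0},{"x":0,"y":0,"z":0,"ax":0,"ay":0,"az":0}]'|grep -E "pos|^force"; python3 -m jog '[{"x":0,"y":0,"z":-1,"ax":0,"ay":0,"az":0},{"x":0,"y":0,"z":0,"ax":0,"ay":0,"az":0}]'|grep -E "pos|^force"
```

```text
ee_pos: [0.5094, 0.0274, 0.1864]
force: [-0.6, 0.4, -3.6]
ee_pos: [0.5096, 0.0274, 0.1855]
force: [-0.5, 0.3, 3.1]
```

Contact with the bench. I'll release and retract.

```bash
python3 -m jog '[{"x":0,"y":0,"z":0,"ax":0,"ay":0,"az":0},{"x":0,"y":0,"z":0,"ax":0,"ay":0,"az":0},{"x":0,"y":0,"z":0,"ax":0,"ay":0,"az":0},{"x":0,"y":0,"z":0,"ax":0,"ay":0,"az":0},{"x":0,"y":0,"z":0,"ax":0,"ay":0,"az":0},{"x":0,"y":0,"z":0,"ax":0,"ay":0,"az":0},{"x":0,"y":0,"z":10,"ax":0,"ay":0,"az":0},{"x":0,"y":0,"z":30,"ax":0,"ay":0,"az":0},{"x":0,"y":0,"z":40,"ax":0,"ay":0,"az":0},{"x":0,"y":0,"z":40,"ax":0,"ay":0,"az":0},{"x":0,"y":0,"z":20,"ax":0,"ay":0,"az":0},{"x":0,"y":0,"z":0,"ax":0,"ay":0,"az":0}]' 60 40
python3 - <<'E'
from h import *
from station import *
m=np.zeros((600,800,3),np.uint8)
m[:300,:400]=cv2.resize(snapshot("scene")["pixels"][:,:,::-1],(400,300));m[:300,400:]=cv2.resize(snapshot("side")["pixels"][:,:,::-1],(400,300));m[300:,:400]=cv2.resize(snapshot("wrist")["pixels"][:,:,::-1],(400,300))
cv2.imwrite("pics/m5.png",m)
E
```

```text
clock: 15.35
ee_pos: [0.5104, 0.0274, 0.329]
tool_rot: [[-0.999, 0.035, 0.006], [0.035, 0.999, -0.001], [-0.006, -0.0, -1.0]]
force: [0.6, 0.4, -0.3]
grip_width: 0.0599
gripper_force: 0.0
```

View pics/m5.png

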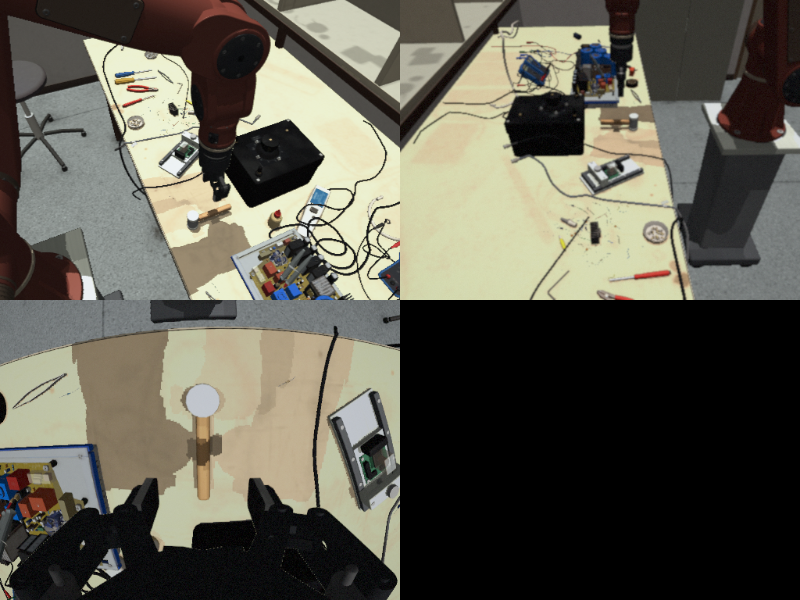

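The mallet stands upright on the bench, released, with its head at (203,400) in the wrist view. The carrier is home, and the dish, heat sink and bottle are where they were.

```bash
python3 -c "
from station import *
print(hand_in())"
```

```text
the job is handed in; nothing more can be done
None
```

I handed the job in at about 15 s; the verdict was not shown, but by my measurements the carrier is home, the mallet drove the pin about 11.8 mm down to its stop, the mallet stands released on the bench clear of the fixture, and the dish, heat sink and bottle were not moved.

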